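# Flip the serving board over the stop bar and turn the coffee to its pick-up mark

## Task

On the cafe counter, push the two-faced serving board up against the brass stop bar and tip it over the bar without ever lifting it clear, so that it falls slate side up, then slide it to the middle of the turntable. Stand the blue espresso cup upright in the middle of the board, and then swing the turntable round by its red peg, click by click, until the peg points at the green mark; let go of everything, and leave the sugar jar, the tamper and the portafilter where they are.

Things in the scene. Friction and masses are not known exactly. Their poses are not given: they have to be found in the camera images.
- board_mid (a point): Centre of the loose serving board, 130 (its x) x 120 (its y) x 16 mm thick: an 8 mm layer of pale oak, 130 x 120, glued on an 8 mm layer of dark slate, 114 x 104, so the oak overhangs the slate by 8 mm all round. It starts lying oak up, z axis up, the overhang's underside 8 mm above the counter; slate up means z down. Its y axis starts within 17 degrees of the bar's y axis.
- bar (a point): Middle of the top edge, on the board's side, of the fixed brass stop bar: 190 mm long (along x), 12 mm thick (from y = 0 to +12 mm), its top 18 mm above the counter (z = 0 of this point is the top). y points square across the bar from the board's side to the turntable, z up. The turntable axis is at y = +140 mm, x = 0.
- platter_top (a point): Centre of the top of the grey and white turntable, a disc of 244 mm diameter whose top is 18 mm above the counter, level with the bar. Its axes turn with the disc: y points to the red peg, z up.
- platter (a joint): Angle of the turntable in rad, 0 at the start, positive anticlockwise seen from above, stops at +-3.1. It clicks every 30 degrees (0.524 rad): it drops by itself into the nearest click. Pushing the peg over a click takes about 2 to 3 N.
- peg (a point): Middle of the red upright peg that turns the turntable: 16 mm diameter, 40 mm tall, standing on the disc 108 mm from the axis (top 58 mm, this point 38 mm above the counter). It starts on the far side of the turntable from the bar.
- mark (a point): Centre of the green round mark, 36 mm diameter, 2 mm high, fixed to the counter 158 mm from the turntable axis (three white ones like it are other places). It lies two or three clicks from the peg's start, to either side; the shorter way round is the way to go.
- cup_mid (a point): Centre, half-way up (30 mm), of the loose blue espresso cup without a handle: 60 mm tall, 60 mm wide at the rim, narrower at the foot, 0.10 to 0.17 kg. It starts upright on the counter, z up.
- cup: The same blue cup; origin at the centre of its foot.
- board: The same board, 0.27 to 0.47 kg; origin at the centre of the slate face. Tipped past upright over the bar it falls by itself and comes to lie partly on the bar and partly on the turntable, its near edge jutting up to 20 mm back over the bar. With its far edge jammed against the bar by a steady 7 N or so, its near edge can be dragged up by friction and swung in an arc about the far edge.
- sugar_mid (a point): Bystander, to be left where it stands. Sugar jar, 56 mm diameter, 85 mm tall; this point 42 mm up. It stands about 12 to 18 cm from the cup.
- portafilter: Bystander, to be left where it stands. Portafilter, bowl 72 mm wide and 34 mm high at its origin, black handle 185 mm out along -x.
- tamper: Bystander, to be left where it stands. Steel tamper, 58 mm wide, 90 mm tall, origin under its foot.
Not all that is in view belongs to the job. Leave any turquoise look-alike of the board alone.

How it is judged:
On the way, in this order (a step that is already met when the one before it is completed fails the run):
1. the board stands on edge against the stop bar (angle between board_mid's own z axis and vertical between 1.2 and 1.95 rad and y of board_mid in the frame of bar between -0.06 and 0.045 m and height (world z) of board_mid below 0.085 m), for 0.05 s.
2. the board lies slate side up, centred on the turntable (angle between board_mid's own z axis and vertical above 3 rad and horizontal distance between board_mid and platter_top below 0.025 m and z of board_mid in the frame of platter_top between 0.003 and 0.013 m and linear speed of board below 0.05 m/s), for 0.2 s.
3. the cup stands upright in the middle of the board, released (angle between board_mid's own z axis and vertical above 3 rad and horizontal distance between board_mid and platter_top below 0.025 m and z of board_mid in the frame of platter_top between 0.003 and 0.013 m and angle between cup_mid's own z axis and vertical below 0.12 rad and horizontal distance between cup_mid and board_mid below 0.04 m and z of cup_mid in the frame of platter_top between 0.041 and 0.051 m and contact force between cup and the fingers below 0.1 N), for 0.2 s.
4. the peg points at the green mark (x of mark in the frame of platter_top between -0.022 and 0.022 m and y of mark in the frame of platter_top above 0.1 m), for 0.2 s.
At the end, for the whole second after the job is handed in: The board lies flat, slate side up, its centre within 25 mm of the turntable's axis; the cup stands upright on it within 40 mm of its centre; the turntable rests in the click where the peg points at the green mark (mark within 22 mm of the peg's line, about 8 degrees); all is released and at rest (all of step 3 and all of step 4 and velocity of joint platter between -0.05 and 0.05 rad/s and linear speed of cup below 0.03 m/s); the robot touches nothing.
It fails at once if the board is lifted clear of the counter (its centre over 100 mm high) (height (world z) of board_mid above 0.1 m).
It fails at once if the cup is tipped over (angle between cup_mid's own z axis and vertical above 0.8 rad).
It fails at once if the sugar jar, tamper or portafilter is shifted by more than 30 mm (distance of any of sugar_mid, tamper, portafilter from where it was at the start of the episode above 0.03 m).
It also fails if it takes over 72 s, if anything falls off the work surface, if the arm or the gripper's body presses on something with over 40 N, if the wrist force passes 120 N, or if a joint passes its speed limit or range.

## Robot

A 6-joint arm with a two-finger parallel gripper is mounted at the origin on the work surface. World frame = base frame: x ahead of the robot, y to its left, z up, the work surface at z = 0. Lengths are in m, angles in rad, forces in N, time in s.
With the tool pointing down it reaches from about 0.25 to 0.775 m from the base axis. Payload 4 kg.
Tool frame: the origin (TCP) lies midway between the tips of the shut fingers; the grasp point (between the pads) lies 19 mm behind it (ctrl.hold_point_z is the distance from the TCP to the grasp point, in m); z points along the fingers, y is the line along which they close (so a half turn about z gives the same grasp; the last joint's range is limited). The gripper opens to 94 mm and grips with 3 to 60 N. Pads are 16 mm wide; open, the fingers measure 119 mm over their backs; the gripper's body (75 mm by 177 mm) begins 78 mm behind the grasp point.
Start: joints at [-1.342, 0.087, 1.371, -0, 1.684, -0.103], TCP at [0.179, -0.52, 0.206] pointing down, gripper open.
Joint ranges: [-3.1, 3.1], [-0.76, 2.03], [0.27, 2.55], [-1.08, 4.22], [0.17, 2.65], [-2.57, 2.57]. Speed limits (rad/s): [2.79, 2.79, 3.14, 3.14, 3.14, 3.14].

## Interface

Orientations are given as a unit quaternion [w, x, y, z].
In Python, from cell import ctrl gives the robot as it stands.
- The arm moves only by the tool carry_out, never from a script. Its argument "rows" is one flat list of numbers, 5 for each row, row after row: the closure in counts, from 0 (fully open) to 255 (shut), then the shift along the tool's x, y, z normalised to -1 to 1, where 1 is 0.2 m, then the turn about the tool's z normalised to -1 to 1, where 1 is 90 degrees. In form: [grip, x, y, z, yaw, grip, x, y, z, yaw, ...]. A call has 1 to 5 rows; each row is the pose to reach, as a shift and turn from the pose commanded when the call began, along the tool's axes at that moment; what a row does not reach only later rows make up. A row lasts 1/12 s, in which the tool goes at most 41.7 mm and 7.16 degrees, less where a joint would pass 70% of its speed; a pose out of reach is approached as far as the arm can. A call with a number of a shift or a turn outside -1 to 1 is refused whole. A call with a gripper value outside its range is refused whole. The fingers move at their own pace and stop on an object; the grip force is fixed at half the most. Time passes only in rows, so rows that repeat a pose let the fingers close. It gives the time, the measured TCP pose, the force, the opening and the grip force at its end, in the units of the state.
- ctrl.state(): the state, without advancing time (a new reading comes with each control period).
- ctrl.camera(name): name is "scene" or "top" or "wrist"; returns the picture (400x640x3 uint8, red, green, blue); there is no depth.
- ctrl.camera_params(name): a dict with "fx", "fy", "cx", "cy" (pixels), "origin" and "orientation" of the camera in the world. Camera axes: x right, y down, z forward; pixel columns grow to the right and rows downward; lengths in m; the calibration is good to about 2 mm. A picture is of the moment at which its call begins: read the wrist's pose just before it. camera_params takes no time and is no camera call; for the wrist camera it gives the pose at the moment of the call.
- ctrl.sign_off(): hands the job in; it is judged then, once.
The state is a dict: "clock": time; "qpos": joint angles; "dq": joint speeds; "effort": joint torques, N m; "tcp_pos": TCP position; "orientation": TCP orientation; "contact_force": force on the tool from outside, world axes, zero at the start; "wrist_torque": the same for the moment, N m; "finger_gap": opening from 0.0 (shut) to 1.0 (fully open); "grip_force": force on a finger pad.
Only numpy, scipy, OpenCV 4.12 (cv2) and the standard library are available. Lean on these libraries where they do the work, as an engineer would, in place of code of your own. Each camera call takes 0.05 s, during which the arm holds its last target. There are 200 camera calls.

## Working session

There is one attempt and no reset: what is moved stays moved. The work goes in short steps, Python scripts to look and compute and a tool call to move; the robot and the scene stay as the last step left them, time stands still between calls to the robot, and variables do not carry over. Pictures are saved under pics/ and viewed, at most 10 in all, crops included, and the job is handed in when it is done.

Besides the shell and the picture viewer there is one more tool, called after "Request:" as name(argument=value, ...) on one line, values as JSON. carry_out: Moves the arm, as the interface text tells. Scaled input: -1 to 1 covers 0.2 m each way for a shift and 90 degrees each way for a turn. Its arguments: {"type":"object","properties":{"rows":{"type":"array"}},"required":["rows"]}

```bash
ls; mkdir -p pics
python3 - <<'E'
from cell import ctrl
import cv2,numpy as np
s=ctrl.state();print(s)
ims=[]
for n in("top","scene"):
    im=ctrl.camera(n);cv2.imwrite(f"pics/{n}0.png",im[:,:,::-1]);print(n,ctrl.camera_params(n))
E
```

```text
pics
{'clock': 0.0, 'qpos': array([-1.34211934e+00,  8.79527037e-02,  1.37223751e+00, -4.18045262e-06,
        1.68356931e+00, -1.03089129e-01]), 'dq': array([0.00032413, 0.00080467, 0.00101986, 0.0007259 , 0.00095238,
       0.00064641]), 'effort': array([-2.34251547e-04, -3.40183389e+01, -3.02427793e+01,  7.19074742e-02,
        3.30987526e-02, -1.85267440e-04]), 'tcp_pos': array([ 0.17902012, -0.51948304,  0.20431391]), 'orientation': array([-1.08116921e-03,  9.86272386e-01,  1.65123007e-01, -7.00615428e-05]), 'contact_force': array([0.6838159 , 0.10444841, 0.71544226]), 'wrist_torque': array([ 0.02897342, -0.00113619,  0.02449378]), 'grip_force': 0.0, 'finger_gap': 0.999038089731451}
top {'fx': 398.6586822405912, 'fy': 398.6586822405912, 'cx': 314.8987564583685, 'cy': 198.0544724761394, 'origin': array([ 0.41308293, -0.01719429,  1.13070758]), 'orientation': array([ 0.01205665, -0.70357721,  0.7101556 , -0.02264434])}
scene {'fx': 421.9622070768988, 'fy': 421.9622070768988, 'cx': 315.9715328956372, 'cy': 199.7495217299608, 'origin': array([0.90171726, 0.63158662, 1.06648223]), 'orientation': array([-0.09073179,  0.25263934,  0.9112271 , -0.31242004])}
```

View pics/top0.png

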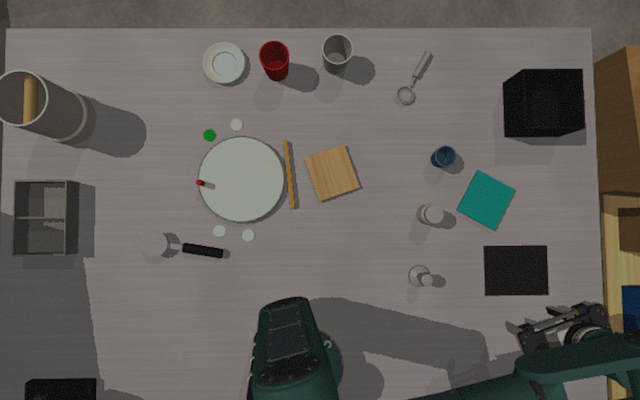

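View pics/scene0.png

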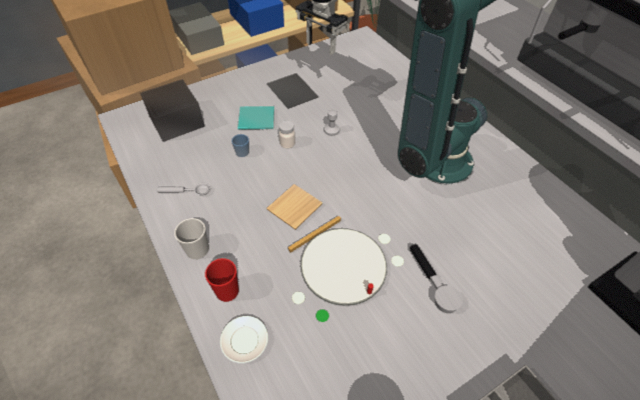

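Top view: oak board (333,173), brass bar (290,175), turntable (241,179), peg (202,183), green mark (210,135), blue cup (443,157), sugar jar (431,214), tamper (421,276), portafilter (165,245); the turquoise plate (487,200) is the decoy board, and the red and grey cups (275,60), (337,52) are not blue. I'll measure now and make a confirming crop.

```bash
cat > h.py <<'E'
from cell import ctrl
import cv2,numpy as np
from scipy.spatial.transform import Rotation as R
def rot(q): return R.from_quat(np.r_[q[1:],q[0]])
def w(p,uv,z):
    uv=np.atleast_2d(np.array(uv,float));d=np.c_[(uv[:,0]-p['cx'])/p['fx'],(uv[:,1]-p['cy'])/p['fy'],np.ones(len(uv))]
    d=rot(p['orientation']).apply(d);o=p['origin'];return (o+d*((z-o[2])/d[:,2])[:,None])[:,:2]
def px(p,X):
    c=rot(p['orientation']).inv().apply(np.atleast_2d(X)-p['origin']);return np.c_[p['fx']*c[:,0]/c[:,2]+p['cx'],p['fy']*c[:,1]/c[:,2]+p['cy']]
def blob(im,lo,hi,box):
    x0,y0,x1,y1=box;m=cv2.inRange(cv2.cvtColor(im,cv2.COLOR_RGB2HSV),np.array(lo),np.array(hi));k=np.zeros_like(m);k[y0:y1,x0:x1]=m[y0:y1,x0:x1]
    n,l,st,c=cv2.connectedComponentsWithStats(k);i=1+np.argmax(st[1:,4]);
    return (l==i).astype(np.uint8),c[i],st[i]
def rect(m):
    c=max(cv2.findContours(m,cv2.RETR_EXTERNAL,cv2.CHAIN_APPROX_NONE)[0],key=cv2.contourArea);return c[:,0,:]
def rectw(p,m,z):
    return cv2.minAreaRect((w(p,rect(m),z)*1000).astype(np.float32))
E
python3 - <<'E'
from h import *
im=cv2.imread('pics/top0.png')[:,:,::-1].copy();p=ctrl.camera_params('top')
m,c,s=blob(im,(8,60,90),(30,255,255),(298,135,370,210));r=rectw(p,m,.016);print('board',r,cv2.boxPoints(r).round())
m,c,s=blob(im,(8,100,70),(30,255,255),(275,130,302,215));r=rectw(p,m,.018);print('bar',r,cv2.boxPoints(r).round(),s)
hs=cv2.cvtColor(im,cv2.COLOR_RGB2HSV);print('px',hs[173,333],hs[175,290],hs[190,241],hs[120,400],hs[157,443],hs[183,200])
g=(im.min(2)>185).astype(np.uint8);g[:130]=0;g[228:]=0;g[:,:195]=0;g[:,290:]=0
e=cv2.fitEllipse(rect(g));print('disc',e,w(p,e[0],.018))
m,c,s=blob(im,(45,100,50),(75,255,255),(190,120,225,150));print('mark',c,w(p,c,.002),s)
m,c,s=blob(im,(100,80,30),(125,255,255),(425,140,462,172));print('cup',c,s,w(p,c,.045),rectw(p,m,.05))
m,c,s=blob(im,(0,120,60),(8,255,255),(190,170,220,200));print('peg',c,s,w(p,c,.045))
for n,uv in(('sugar',(431,212)),('tamper',(422,276)),('pf',(165,245))):print(n,w(p,uv,.04))
crop=cv2.resize(im[120:260,190:470],None,fx=2.85,fy=2.85,interpolation=cv2.INTER_CUBIC);cv2.imwrite('pics/crop0.png',crop[:,:,::-1])
E
```

```text
board ((539.895751953125, -81.55302429199219), (131.02001953125, 121.76410675048828), 19.068723678588867) [[ 458.  -45.]
 [ 498. -160.]
 [ 622. -118.]
 [ 582.   -3.]]
bar ((537.2411499023438, 39.14561462402344), (189.485595703125, 12.965312957763672), 5.923567295074463) [[442.  36.]
 [444.  23.]
 [632.  42.]
 [631.  55.]] [283 140  12  68 302]
px [ 18 122 148] [ 20 171 143] [ 45  17 154] [  4  16 124] [108 106  60] [  2 226 123]Traceback (most recent call last):
  File "<stdin>", line 7, in <module>
  File "h.py", line 15, in rect
    c=max(cv2.findContours(m,cv2.RETR_EXTERNAL,cv2.CHAIN_APPROX_NONE)[0],key=cv2.contourArea);return c[:,0,:]
ValueError: max() iterable argument is empty
```

Run:
```python
from h import *
im=cv2.imread('pics/top0.png')[:,:,::-1].copy();p=ctrl.camera_params('top')
b=np.array([537.2,39.15])/1e3;a=np.radians(5.92);X=np.array([np.cos(a),np.sin(a)]);Y=np.array([-X[1],X[0]])
bar=b-.006*Y;print('bar',bar,'axis',bar+.14*Y,X,Y)
m,c,s=blob(im,(35,10,120),(70,40,255),(190,130,288,228));m=cv2.morphologyEx(m,3,np.ones((7,7)));e=cv2.fitEllipse(cv2.convexHull(rect(m)));print('disc',e,w(p,e[0],.018))
m,c,s=blob(im,(45,100,50),(75,255,255),(190,120,225,150));mk=w(p,c,.002)[0];print('mark',c,mk,s)
m,c,s=blob(im,(100,60,20),(125,255,255),(425,140,462,172));print('cup',c,s,w(p,c,.045),rectw(p,m,.05))
m,c,s=blob(im,(0,120,60),(8,255,255),(190,170,220,200));pg=w(p,c,.045)[0];print('peg',c,s,pg)
ax=bar+.14*Y
for q in(mk,pg):
  d=q-ax;print(np.hypot(*d),np.degrees(np.arctan2(d[1],d[0])))
for n,uv in(('sugar',(431,212)),('tamper',(422,276)),('pf',(165,245)),('pfhandle end',(222,252))):print(n,w(p,uv,.04))
crop=cv2.resize(im[120:260,190:470],None,fx=2.85,fy=2.85,interpolation=cv2.INTER_CUBIC);cv2.imwrite('pics/crop0.png',crop[:,:,::-1])
```

```text
bar [0.53781884 0.033182  ] axis [0.52337927 0.17243536] [0.99466688 0.10313975] [-0.10313975  0.99466688]
disc ((240.68739318847656, 178.91737365722656), (83.9892349243164, 84.6069564819336), 65.87764739990234) [[0.52304483 0.17269738]]
mark [209.26126126 134.78378378] [0.65142143 0.26456149] [204 129  12  12 111]
cup [443.66666667 156.53435115] [431 146  25  21 393] [[ 0.57765674 -0.38950305]] ((578.426025390625, -385.99468994140625), (66.4617919921875, 55.19658279418945), 89.55592346191406)
peg [198.56 181.92] [196 180   6   5  25] [0.51311899 0.28240353]
0.15774034780152904 35.7349579923402
0.11044578273301434 95.3303948491563
sugar [[ 0.42538525 -0.35232923]]
tamper [[ 0.25139348 -0.32351551]]
pf [[0.3429021  0.37351743]]
pfhandle end [[0.32235948 0.21959965]]
```

View pics/crop0.png

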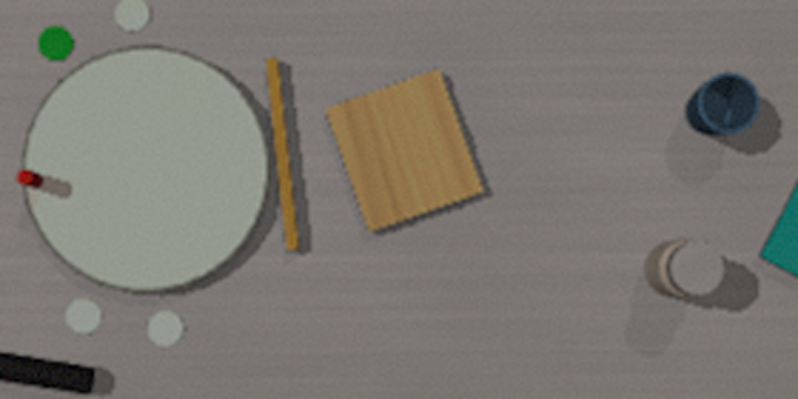

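The crop confirms it: oak board, brass bar, red peg, green mark and blue cup are the ones meant; turquoise plate is the decoy. The numbers agree (axis from the bar vs. the disc within 0.5 mm, mark at 158 mm, peg at 110 mm, board 131x122). The mark lies 60° clockwise from the peg, which is two clicks.

Request:
carry_out(rows=[60,0.95,-0.39,0,-0.39,60,0.95,-0.39,0,-0.39,60,0.95,-0.39,0,-0.39,60,0.95,-0.39,0,-0.39,60,0.95,-0.39,0,-0.39])

```text
clock: 0.52
tcp_pos: [0.3344, -0.3825, 0.205]
orientation: [-0.0, 0.889, 0.457, 0.0]
contact_force: [0.8, -0.1, -1.5]
finger_gap: 0.766
grip_force: 0.0
```

```bash
cat > go.py <<'E'
# usage: go.py bx by z [phi_deg]  -> remaining shift in tool units to a bar-frame goal
import sys
from h import *
B=np.array([.5378,.0332]);A=np.radians(5.92)
s=ctrl.state();t=s['tcp_pos'];Rm=rot(s['orientation']).as_matrix()
M=np.array([[np.cos(A),np.sin(A)],[-np.sin(A),np.cos(A)]])
print('t',s['clock'].round(2),'bar',(M@(t[:2]-B)).round(4),'z',t[2].round(4),'F',(np.r_[M@s['contact_force'][:2],s['contact_force'][2]]).round(1),'gap',round(s['finger_gap'],3),'q',s['qpos'].round(2))
a=[float(v) for v in sys.argv[1:]]
phi=np.degrees(np.arctan2(Rm[1,0],Rm[0,0]));print('phi',phi.round(2))
if a:
    g=np.r_[B+M.T@np.array(a[:2]),a[2]];print('shift',(Rm.T@(g-t)/.2).round(3),'yaw',round(-((a[3] if len(a)>3 else 95.92)-phi)/90,3))
E
python3 go.py -.01 -.225 .06
```

```text
Traceback (most recent call last):
  File "go.py", line 7, in <module>
    print('t',s['clock'].round(2),'bar',(M@(t[:2]-B)).round(4),'z',t[2].round(4),'F',(np.r_[M@s['contact_force'][:2],s['contact_force'][2]]).round(1),'gap',round(s['finger_gap'],3),'q',s['qpos'].round(2))
              ^^^^^^^^^^^^^^^^
AttributeError: 'float' object has no attribute 'round'
```

```bash
sed -i "s/s\['clock'\].round(2)/round(s['clock'],2)/" go.py; python3 go.py -.01 -.225 .06
```

```text
t 0.52 bar [-0.2451 -0.3925] z 0.205 F [ 0.8 -0.1 -1.5] gap 0.766 q [-0.96 -0.01  1.47  0.    1.68 -0.34]
phi 54.44
shift [1.406 0.326 0.726] yaw -0.461
```

Request:
carry_out(rows=[60,0.95,0.22,0.1,-0.39,60,0.95,0.22,0.1,-0.39,60,0.95,0.22,0.1,-0.39,60,0.95,0.22,0.1,-0.39,60,0.95,0.22,0.1,-0.39])

```text
clock: 0.93
tcp_pos: [0.4822, -0.2532, 0.1845]
orientation: [-0.001, 0.709, 0.705, 0.0]
contact_force: [-0.3, 0.5, 0.2]
finger_gap: 0.764
grip_force: 0.0
```

```bash
python3 go.py -.01 -.225 .05
```

```text
t 0.93 bar [-0.0849 -0.2792] z 0.1845 F [-0.3  0.5  0.2] gap 0.764 q [-0.59  0.08  1.42  0.    1.64 -0.58]
phi 89.69
shift [0.309 0.343 0.673] yaw -0.069
```

Request:
carry_out(rows=[60,0.31,0.34,0.67,-0.07,60,0.31,0.34,0.67,-0.07,60,0.31,0.34,0.67,-0.07,60,0.31,0.34,0.67,-0.07,60,0.31,0.34,0.67,-0.07])

```text
clock: 1.35
tcp_pos: [0.5461, -0.19, 0.0425]
orientation: [-0.007, 0.671, 0.741, -0.001]
contact_force: [-1.3, 0.9, -1.1]
finger_gap: 0.765
grip_force: 0.0
```

```bash
python3 go.py -.01 -.225 .006
```

```text
t 1.35 bar [-0.0148 -0.2229] z 0.0425 F [-1.2  1.  -1.1] gap 0.765 q [-0.43  0.25  1.52  0.    1.39 -0.53]
phi 95.72
shift [-0.012  0.026  0.182] yaw -0.002
```

Request:
carry_out(rows=[60,0,0.02,0.16,0,60,0,0.02,0.16,0,60,0,0.02,0.16,0])

```text
clock: 1.6
tcp_pos: [0.5516, -0.1946, 0.0185]
orientation: [-0.002, 0.672, 0.74, -0.001]
contact_force: [0.5, -0.4, 0.6]
finger_gap: 0.762
grip_force: 0.0
```

```bash
python3 go.py -.01 -.14 .006
```

```text
t 1.6 bar [-0.0097 -0.2281] z 0.0185 F [ 0.4 -0.5  0.6] gap 0.762 q [-0.44  0.27  1.53 -0.    1.34 -0.53]
phi 95.5
shift [ 0.44  -0.004  0.063] yaw -0.005
```

Request:
carry_out(rows=[60,0,0,0.06,0,60,0.06,0,0.06,0,60,0.12,0,0.06,0,60,0.18,0,0.06,0,60,0.24,0,0.06,0])

```text
clock: 2.02
tcp_pos: [0.5486, -0.1466, 0.0086]
orientation: [0.001, 0.672, 0.74, -0.0]
contact_force: [-0.9, -3.3, 0.2]
finger_gap: 0.765
grip_force: 1.0
```

Request:
carry_out(rows=[60,0.05,0,0,0,60,0.1,0,0,0,60,0.15,0,0,0,60,0.19,0,0,0,60,0.21,0,0,0])

```text
clock: 2.43
tcp_pos: [0.5454, -0.1044, 0.0082]
orientation: [0.001, 0.672, 0.741, 0.0]
contact_force: [0.1, -3.7, 2.5]
finger_gap: 0.765
grip_force: 1.9
```

```bash
python3 go.py -.01 -.128 .006
```

```text
t 2.43 bar [-0.0066 -0.1376] z 0.0082 F [-0.3 -3.7  2.5] gap 0.765 q [-0.29  0.22  1.63 -0.    1.29 -0.39]
phi 95.55
shift [ 0.048 -0.017  0.011] yaw -0.004
```

Request:
carry_out(rows=[60,0.02,0,0,0,60,0.04,0,0,0,60,0.05,0,0,0,60,0.05,0,0,0])

```text
clock: 2.77
tcp_pos: [0.5447, -0.0966, 0.0082]
orientation: [0.002, 0.672, 0.74, -0.0]
contact_force: [1.7, -6.6, 2.4]
finger_gap: 0.762
grip_force: 3.1
```

```bash
python3 go.py -.01 -.128 .006
python3 - <<'E'
from h import *
im=ctrl.camera('top');p=ctrl.camera_params('top');im2=ctrl.camera('scene');q=ctrl.camera_params('scene')
a=im[110:250,190:400];b=im2[170:310,230:440]
cv2.imwrite('pics/push1.png',cv2.resize(np.hstack([a,b]),(798,266),interpolation=cv2.INTER_CUBIC)[:,:,::-1])
E
```

```text
t 2.77 bar [-0.0065 -0.1298] z 0.0082 F [ 1.1 -6.8  2.4] gap 0.762 q [-0.28  0.21  1.63 -0.    1.29 -0.37]
phi 95.51
shift [ 0.009 -0.017  0.011] yaw -0.005
```

View pics/push1.png

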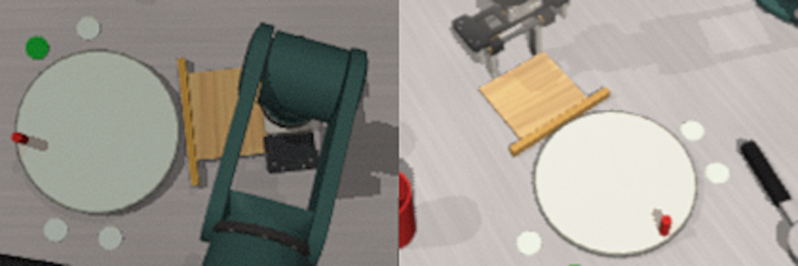

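Both views show the board flush against the bar, slightly to +x, with the fingers behind it. Next I drag the near edge up while pressing.

Request:
carry_out(rows=[60,0.006,0,0.02,0,60,0.012,0,0.02,0,60,0.012,0,-0.01,0,60,0.012,0,-0.035,0,60,0.012,0,-0.06,0])

```text
clock: 3.28
tcp_pos: [0.545, -0.0961, 0.0198]
orientation: [0.003, 0.673, 0.74, -0.001]
contact_force: [4.2, -9.6, -2.1]
finger_gap: 0.763
grip_force: 4.7
```

```bash
python3 go.py 0 -.128 .020
python3 - <<'E'
from h import *
b=ctrl.camera('scene')[150:310,220:460]
cv2.imwrite('pics/tip1.png',cv2.resize(b,(720,480),interpolation=cv2.INTER_CUBIC)[:,:,::-1])
E
```

```text
t 3.28 bar [-0.0062 -0.1293] z 0.0198 F [  3.2 -10.   -2.1] gap 0.763 q [-0.27  0.2   1.62 -0.    1.31 -0.37]
phi 95.46
shift [ 0.007  0.031 -0.001] yaw -0.005
```

View pics/tip1.png

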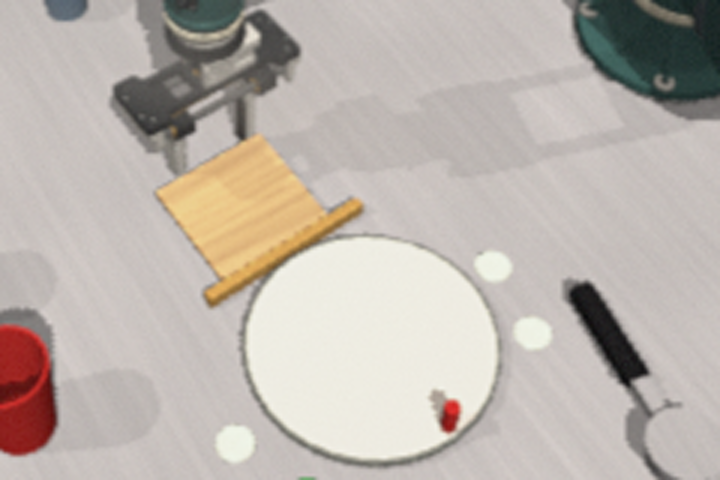

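The picture shows the board still flush at the bar, about 10–20 mm towards +x, with its near edge starting to lift (the vertical load has changed sign). I keep following the arc.

Request:
carry_out(rows=[60,0.005,0,-0.035,0,60,0.013,0,-0.072,0,60,0.023,0,-0.109,0,60,0.039,0,-0.153,0,60,0.06,0,-0.195,0])

```text
clock: 3.75
tcp_pos: [0.5435, -0.0838, 0.0595]
orientation: [0.003, 0.673, 0.74, -0.001]
contact_force: [2.1, -9.0, 2.4]
finger_gap: 0.766
grip_force: 4.9
```

```bash
python3 go.py 0 -.1159 .059
python3 - <<'E'
from h import *
b=ctrl.camera('scene')[150:310,220:460]
cv2.imwrite('pics/tip2.png',cv2.resize(b,(480,320),interpolation=cv2.INTER_CUBIC)[:,:,::-1])
E
```

```text
t 3.75 bar [-0.0064 -0.117 ] z 0.0595 F [ 1.2 -9.2  2.4] gap 0.766 q [-0.25  0.16  1.59 -0.    1.39 -0.35]
phi 95.44
shift [0.006 0.032 0.003] yaw -0.005
```

View pics/tip2.png

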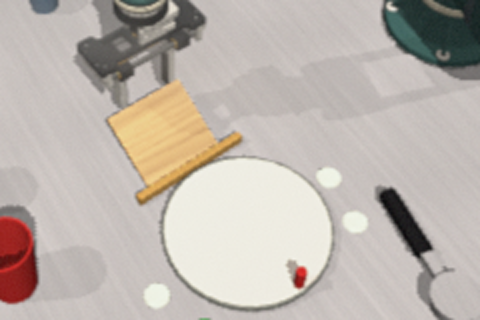

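The near edge is clearly up at the fingertips, so the tilt is about 30°. The push is a steady 9 N.

Request:
carry_out(rows=[60,0.025,0,-0.04,0,60,0.055,0,-0.076,0,60,0.087,0,-0.11,0,60,0.124,0,-0.145,0,60,0.163,0,-0.177,0])

```text
clock: 4.22
tcp_pos: [0.54, -0.0502, 0.0955]
orientation: [0.002, 0.673, 0.74, -0.0]
contact_force: [0.4, -4.1, 4.0]
finger_gap: 0.768
grip_force: 2.4
```

```bash
python3 go.py 0 -.0834 .095
```

```text
t 4.22 bar [-0.0064 -0.0832] z 0.0955 F [-0.  -4.1  4. ] gap 0.768 q [-0.2   0.12  1.56 -0.    1.46 -0.29]
phi 95.45
shift [-0.001  0.032  0.003] yaw -0.005
```

Request:
carry_out(rows=[60,0.043,0,-0.025,0,60,0.087,0,-0.04,0,60,0.135,0,-0.055,0,60,0.183,0,-0.06,0,60,0.225,0,-0.06,0])

```text
clock: 4.63
tcp_pos: [0.5352, -0.0042, 0.1095]
orientation: [0.002, 0.672, 0.74, -0.001]
contact_force: [-4.1, -6.6, 22.6]
finger_gap: 0.767
grip_force: 11.4
```

```bash
python3 go.py 0 -.0834 .095
python3 - <<'E'
from h import *
b=ctrl.camera('scene')[150:310,220:460]
cv2.imwrite('pics/tip3.png',cv2.resize(b,(480,320),interpolation=cv2.INTER_CUBIC)[:,:,::-1])
E
```

```text
t 4.63 bar [-0.0064 -0.0369] z 0.1095 F [-4.7 -6.1 22.6] gap 0.767 q [-0.11  0.09  1.56 -0.    1.49 -0.21]
phi 95.52
shift [-0.232  0.034  0.073] yaw -0.004
```

View pics/tip3.png

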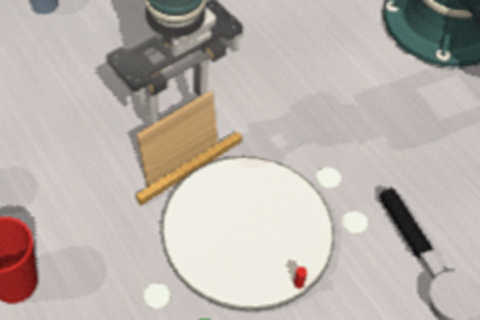

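The board stands at roughly 75° with the fingertips in the notch, pressing down a bit too hard. I raise slightly and push on over.

Request:
carry_out(rows=[60,0.01,0,-0.022,0,60,0.04,0,-0.028,0,60,0.08,0,-0.03,0,60,0.12,0,-0.03,0,60,0.16,0,-0.03,0])

```text
clock: 5.1
tcp_pos: [0.5316, 0.0294, 0.1128]
orientation: [-0.0, 0.672, 0.74, 0.0]
contact_force: [-1.5, -0.4, 7.3]
finger_gap: 0.765
grip_force: 3.6
```

```bash
python3 go.py 0 -.0834 .095
```

```text
t 5.1 bar [-0.0065 -0.0032] z 0.1128 F [-1.5 -0.2  7.3] gap 0.765 q [-0.05  0.08  1.56  0.    1.5  -0.15]
phi 95.52
shift [-0.401  0.036  0.089] yaw -0.004
```

Request:
carry_out(rows=[60,0.04,0,-0.01,0,60,0.08,0,-0.01,0,60,0.12,0,-0.005,0,60,0.16,0,0,0,60,0.2,0,0,0])

```text
clock: 5.52
tcp_pos: [0.527, 0.0691, 0.1105]
orientation: [-0.001, 0.672, 0.74, -0.001]
contact_force: [0.3, -0.4, 0.3]
finger_gap: 0.764
grip_force: 0.0
```

```bash
python3 go.py 0 -.0834 .095
python3 - <<'E'
from h import *
b=ctrl.camera('scene')[150:310,220:460]
cv2.imwrite('pics/tip4.png',cv2.resize(b,(480,320),interpolation=cv2.INTER_CUBIC)[:,:,::-1])
E
```

```text
t 5.52 bar [-0.0071  0.0368] z 0.1105 F [ 0.3 -0.4  0.3] gap 0.764 q [ 0.02  0.09  1.56  0.    1.5  -0.07]
phi 95.53
shift [-0.601  0.04   0.077] yaw -0.004
```

View pics/tip4.png

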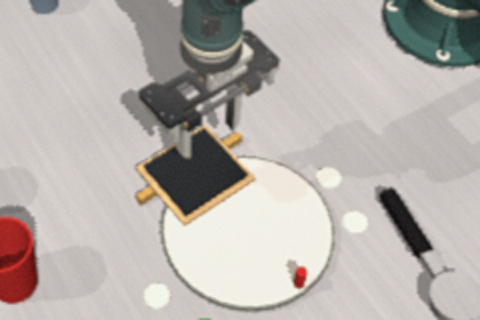

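The board has fallen slate side up, lying partly on the bar and partly on the turntable. I back off and measure it.

Request:
carry_out(rows=[60,-0.2,0,0,0,60,-0.4,0,0,0,60,-0.6,0,0,0,60,-0.65,0,0,0,60,-0.65,0,0,0])

```text
clock: 5.98
tcp_pos: [0.5404, -0.0639, 0.1115]
orientation: [-0.0, 0.674, 0.739, -0.0]
contact_force: [-0.4, -0.6, 0.2]
finger_gap: 0.763
grip_force: 0.0
```

```bash
cat > bd.py <<'E'
# board pose by slate (dark) region in scene view, in bar frame
from h import *
import sys
from go import B,M
tag=sys.argv[-1]
p=ctrl.camera_params('scene');im=ctrl.camera('scene');cv2.imwrite(f'pics/b{tag}.png',im[:,:,::-1])
p2=ctrl.camera_params('top');t=ctrl.camera('top');cv2.imwrite(f'pics/t{tag}.png',t[:,:,::-1])
for nm,i,q in(('scene',im,p),('top',t,p2)):
    k=px(q,np.array([*(B+M.T@np.array([.0,.09])),.034]))[0].astype(int)
    d=(i.max(2)<75).astype(np.uint8);d=cv2.morphologyEx(d,cv2.MORPH_OPEN,np.ones((3,3)))
    bx=np.zeros_like(d);bx[k[1]-75:k[1]+75,k[0]-75:k[0]+75]=1;n,l,st,c=cv2.connectedComponentsWithStats(d*bx)
    for j in range(1,n):
        if st[j,4]<250: continue
        m=(l==j).astype(np.uint8);W=(w(q,rect(m),.034)-B)@M.T;r=cv2.minAreaRect((W*1000).astype(np.float32));print(nm,st[j],np.round(r[0],1),np.round(r[1],1),round(r[2],1))
E
sed -i 's/^a=\[.*/a=[float(v) for v in sys.argv[1:]] if __name__=="__main__" else []/' go.py
python3 bd.py 1
```

```text
t 5.98 bar [-0.0074 -0.0968] z 0.1115 F [-0.5 -0.6  0.2] gap 0.763 q [-0.22  0.11  1.53 -0.    1.5  -0.31]
phi 95.25
scene [ 293  216   49   41 1108] [ 7. 25.] [102.1 110.1] 90.0
top [ 301  111   31   68 1107] [ 70.2 -79.4] [ 82.9 187.3] 83.4
top [ 261  150   37   44 1273] [ 5.  25.5] [112.6 101.5] 0.1
top [316 177  16  24 333] [-53.9 -86. ] [41.5 63.6] 83.6
top [279 222  53  29 850] [-177.8  -20.8] [142.4  76.4] 83.5
```

Request:
carry_out(rows=[60,0,0.067,0.2,-0.007,60,0,0.067,0.38,-0.007,60,0,0.067,0.445,-0.007,60,0,0.067,0.445,-0.007,60,0,0.067,0.445,-0.007])

```text
clock: 6.5
tcp_pos: [0.5531, -0.0583, 0.0222]
orientation: [-0.001, 0.667, 0.745, -0.0]
contact_force: [-0.1, -0.1, 0.5]
finger_gap: 0.764
grip_force: 0.0
```

```bash
python3 go.py .006 .072 .0215
```

```text
t 6.5 bar [ 0.0057 -0.0926] z 0.0222 F [-0.1 -0.1  0.5] gap 0.764 q [-0.21  0.21  1.61  0.    1.33 -0.32]
phi 96.26
shift [0.823 0.006 0.004] yaw 0.004
```

Request:
carry_out(rows=[60,0.12,0,0,0,60,0.22,0,0,0,60,0.28,0,0,0,60,0.33,0,0,0,60,0.38,0,0,0])

```text
clock: 6.92
tcp_pos: [0.5481, 0.0146, 0.0263]
orientation: [0.004, 0.668, 0.744, 0.001]
contact_force: [-0.0, -6.0, 6.1]
finger_gap: 0.762
grip_force: 6.2
```

Request:
carry_out(rows=[60,0.05,0,0,0,60,0.1,0,0,0,60,0.15,0,0,0,60,0.2,0,0,0,60,0.25,0,0,0])

```text
clock: 7.33
tcp_pos: [0.5429, 0.0635, 0.0263]
orientation: [0.004, 0.668, 0.744, 0.001]
contact_force: [-0.5, -6.1, 7.4]
finger_gap: 0.769
grip_force: 6.5
```

```bash
python3 go.py .006 .072 .0215;python3 bd.py 2
```

```text
t 7.33 bar [0.0082 0.0296] z 0.0263 F [-1.2 -6.   7.4] gap 0.769 q [ 0.02  0.18  1.63 -0.    1.32 -0.09]
phi 96.14
shift [ 0.212 -0.01   0.023] yaw 0.002
t 7.33 bar [0.0082 0.0296] z 0.0263 F [-1.2 -6.   7.4] gap 0.769 q [ 0.02  0.18  1.63 -0.    1.32 -0.09]
phi 96.14
scene [286 198  43  36 531] [ -7.8 -56.3] [138.8  96.7] 27.5
scene [ 307  230   50   43 1195] [ 7.1 89.1] [110.1 102.3] 0.3
top [ 230  128   67  123 4744] [-35.4  78.9] [179.9 337. ] 83.5
```

The fingers ride on the oak ledge and push the slate edge, which works; 51 mm to go.

Request:
carry_out(rows=[60,0.05,0,0,0,60,0.1,0,0,0,60,0.15,0,0,0,60,0.19,0,0,0,60,0.22,0,0,0])

```text
clock: 7.85
tcp_pos: [0.5381, 0.1076, 0.0263]
orientation: [0.004, 0.668, 0.744, 0.001]
contact_force: [0.7, -6.6, 7.3]
finger_gap: 0.765
grip_force: 6.7
```

Request:
carry_out(rows=[60,0.02,0,0,0,60,0.03,0,0,0,60,0.03,0,0,0])

```text
clock: 8.1
tcp_pos: [0.5374, 0.1137, 0.0263]
orientation: [0.003, 0.668, 0.744, 0.001]
contact_force: [0.9, -5.5, 7.0]
finger_gap: 0.763
grip_force: 6.0
```

```bash
python3 bd.py 3
```

```text
t 8.1 bar [0.0079 0.0801] z 0.0263 F [ 0.3 -5.5  7. ] gap 0.763 q [ 0.11  0.19  1.63 -0.    1.32  0.  ]
phi 96.17
scene [301 212  41  36 566] [-9.7  4.9] [140.2  91.2] 24.7
scene [ 317  241   52   46 1283] [  6.4 139. ] [111.3 104.6] 0.3
top [ 182  129   97  122 5070] [-26.7 167.6] [261.2 333.8] 83.5
```

Board centre is now at (6, 139) mm in the bar frame, against an axis at (0, 140). I back off and lift, and measure the cup from the first pictures.

Request:
carry_out(rows=[60,-0.03,0,0,0,60,-0.03,0,-0.2,0,60,-0.2,0,-0.4,0,60,-0.4,0,-0.6,0,60,-0.6,0,-0.6,0])

```text
clock: 8.62
tcp_pos: [0.5483, 0.015, 0.1435]
orientation: [0.003, 0.667, 0.745, 0.004]
contact_force: [1.3, 0.0, 0.1]
finger_gap: 0.764
grip_force: 0.0
```

```bash
python3 - <<'E'
from h import *
from go import B,M
for n,f,box in(('top','pics/top0.png',(425,140,462,172)),('scene','pics/scene0.png',(225,130,255,162))):
    p=ctrl.camera_params(n);im=cv2.imread(f)[:,:,::-1].copy()
    m,c,s=blob(im,(95,60,15),(130,255,255),box);print(n,c,s)
    # fit: render the tapered cup silhouette (rim r30 z.06, foot r~20 z0) and match
    from scipy.optimize import minimize
    th=np.linspace(0,2*np.pi,40)
    def sil(v):
        P=[np.c_[v[0]+r*np.cos(th),v[1]+r*np.sin(th),0*th+z] for r,z in((.03,.06),(v[2],0))]
        h=cv2.convexHull((px(p,np.vstack(P))*16).astype(np.int32));k=np.zeros(m.shape,np.uint8);cv2.fillConvexPoly(k,h,1,shift=4);return k
    f=lambda v:float((sil(v)!=m).sum())
    b=min((minimize(f,[.578+dx,-.388+dy,.021],method='Nelder-Mead',options=dict(initial_simplex=np.array([[.578+dx,-.388+dy,.021],[.586+dx,-.388+dy,.021],[.578+dx,-.38+dy,.021],[.578+dx,-.388+dy,.025]]))) for dx in(-.005,0,.005) for dy in(-.005,0,.005)),key=lambda r:r.fun)
    print(b.x,b.fun,m.sum(),M@(b.x[:2]-B))
E
python3 bd.py 4;python3 go.py 0 0 .1
```

```text
t 8.62 bar [ 0.0086 -0.0192] z 0.1435 F [ 1.3 -0.1  0.1] gap 0.764 q [-0.08  0.1   1.48  0.    1.55 -0.19]
phi 96.37
top [443.59806295 156.56900726] [431 146  25  21 413]
[ 0.57557404 -0.38604296  0.01710082] 33.0 413 [-0.00566803 -0.42090309]
scene [240.32679739 140.61437908] [232 135  17  12 153]
[ 5.76200408e-01 -3.88845699e-01  3.48011227e-05] 79.0 153 [-0.00533407 -0.42375549]
t 8.62 bar [ 0.0086 -0.0192] z 0.1435 F [ 1.3 -0.1  0.1] gap 0.764 q [-0.08  0.1   1.48  0.    1.55 -0.19]
phi 96.37
scene [ 317  242   52   45 1276] [  6.2 140.8] [110.8 101.6] 0.5
top [ 246  106   74  145 3701] [-10.9  22. ] [199.8 398.4] 83.5
top [320 111  12  46 250] [  97.8 -109. ] [ 30.6 126.1] 83.5
top [ 219  155   33   44 1208] [  4.8 147.4] [112.4  90.2] 0.3
top [284 171  32  26 705] [-32.5 -23.9] [86.7 68.1] 88.9
t 8.72 bar [ 0.0085 -0.0248] z 0.1423 F [-0.1  0.3  0. ] gap 0.764 q [-0.09  0.1   1.48 -0.    1.55 -0.19]
phi 95.82
shift [ 0.125 -0.045  0.211] yaw -0.001
```

Request:
carry_out(rows=[0,-0.2,-0.02,0,0,0,-0.4,-0.03,0,0,0,-0.6,-0.05,0,0,0,-0.8,-0.07,0,0,0,-0.98,-0.07,0,0])

```text
clock: 9.13
tcp_pos: [0.5524, -0.1837, 0.1371]
orientation: [-0.0, 0.668, 0.744, 0.0]
contact_force: [0.9, -0.1, 0.1]
finger_gap: 0.999
grip_force: 0.0
```

Request:
carry_out(rows=[0,-0.2,0,0,0,0,-0.4,0,0,0,0,-0.6,0,0,0,0,-0.8,0,0,0,0,-0.95,0,0,0])

```text
clock: 9.55
tcp_pos: [0.5733, -0.3736, 0.1365]
orientation: [-0.0, 0.669, 0.744, 0.0]
contact_force: [0.2, -0.4, -0.7]
finger_gap: 0.997
grip_force: 0.0
```

```bash
python3 go.py -.0055 -.422 .09
python3 - <<'E'
from h import *
from go import B,M
p=ctrl.camera_params('wrist');im=ctrl.camera('wrist');print(p['origin'])
cv2.imwrite('pics/wrist1.png',im[:,:,::-1])
m,c,s=blob(im,(95,60,10),(130,255,255),(0,0,640,400));print(c,s)
W=(w(p,rect(m),.06)-B)@M.T*1000;print(cv2.minEnclosingCircle(W.astype(np.float32)),cv2.boundingRect(W.astype(np.float32)))
E
```

```text
t 9.55 bar [-0.0067 -0.4083] z 0.1365 F [ 0.2 -0.4 -0.7] gap 0.997 q [-0.66  0.41  1.12  0.    1.62 -0.77]
phi 96.07
shift [-0.069  0.006  0.233] yaw 0.002
t 9.55 bar [-0.0067 -0.4083] z 0.1365 F [ 0.2 -0.4 -0.7] gap 0.997 q [-0.66  0.41  1.12  0.    1.62 -0.77]
phi 96.07
[ 0.56529689 -0.29715966  0.31616587]
[316.97147385 226.98441627] [ 283  190   69   73 3786]
((-4.202975273132324, -422.9191589355469), 32.21281814575195) (-33, -455, 58, 65)
```

Wrist view agrees: cup at (-4, -423) mm in the bar frame, with a 32 mm radius.

Request:
carry_out(rows=[0,-0.056,0.01,0.1,0,0,-0.056,0.01,0.2,0,0,-0.056,0.01,0.2,0])

```text
clock: 9.85
tcp_pos: [0.5745, -0.3804, 0.0913]
orientation: [-0.005, 0.668, 0.744, 0.0]
contact_force: [-1.0, 0.5, -1.4]
finger_gap: 1.002
grip_force: 0.0
```

```bash
python3 go.py -.0045 -.4225 .026
```

```text
t 9.85 bar [-0.0062 -0.4151] z 0.0913 F [-1.   0.6 -1.4] gap 1.002 q [-0.67  0.45  1.16  0.    1.55 -0.77]
phi 96.1
shift [-0.039  0.01   0.326] yaw 0.002
```

Request:
carry_out(rows=[0,0,0.008,0.1,0,0,0,0.008,0.2,0,0,0,0.008,0.29,0,0,0,0.008,0.29,0])

```text
clock: 10.18
tcp_pos: [0.5762, -0.3791, 0.0348]
orientation: [-0.004, 0.668, 0.744, 0.0]
contact_force: [0.4, 0.8, -0.7]
finger_gap: 0.999
grip_force: 0.0
```

```bash
python3 go.py -.0045 -.4225 .026
```

```text
t 10.18 bar [-0.0044 -0.4141] z 0.0348 F [ 0.5  0.8 -0.7] gap 0.999 q [-0.66  0.48  1.22  0.    1.45 -0.77]
phi 96.2
shift [-0.042 -0.001  0.044] yaw 0.003
```

Request:
carry_out(rows=[0,-0.04,0,0.03,0,0,-0.04,0,0.03,0,0,-0.04,0,0.03,0])

```text
clock: 10.43
tcp_pos: [0.5796, -0.391, 0.0347]
orientation: [0.001, 0.668, 0.744, 0.0]
contact_force: [0.3, -0.0, 0.6]
finger_gap: 1.001
grip_force: 0.0
```

```bash
python3 go.py -.0045 -.4225 .026
```

```text
t 10.43 bar [-0.0022 -0.4263] z 0.0347 F [ 0.3 -0.1  0.6] gap 1.001 q [-0.67  0.49  1.2   0.    1.44 -0.78]
phi 96.12
shift [ 0.019 -0.011  0.043] yaw 0.002
```

Request:
carry_out(rows=[0,0.015,-0.01,0.04,0,0,0.015,-0.01,0.04,0,255,0.015,-0.01,0.04,0,255,0.015,-0.01,0.04,0,255,0.015,-0.01,0.04,0])

```text
clock: 10.85
tcp_pos: [0.5766, -0.3876, 0.0255]
orientation: [0.0, 0.668, 0.744, -0.0]
contact_force: [-0.2, 0.1, 0.8]
finger_gap: 0.823
grip_force: 0.0
```

Request:
carry_out(rows=[255,0,0,0,0,255,0,0,0,0,255,0,0,0,0])

```text
clock: 11.1
tcp_pos: [0.5768, -0.3876, 0.0253]
orientation: [0.0, 0.668, 0.744, 0.0]
contact_force: [0.0, -0.1, -0.1]
finger_gap: 0.618
grip_force: 30.0
```

```bash
python3 go.py 0 .1395 .064
```

```text
t 11.1 bar [-0.0046 -0.4226] z 0.0253 F [ 0.  -0.1 -0.1] gap 0.618 q [-0.67  0.49  1.22  0.    1.42 -0.78]
phi 96.14
shift [ 2.81   0.034 -0.194] yaw 0.002
```

Request:
carry_out(rows=[255,0,0,-0.1,0,255,0,0,-0.25,0,255,0.1,0,-0.4,0,255,0.25,0.02,-0.5,0,255,0.42,0.03,-0.5,0])

```text
clock: 11.52
tcp_pos: [0.5759, -0.3056, 0.1315]
orientation: [0.006, 0.669, 0.743, 0.001]
contact_force: [1.1, -0.0, -0.8]
finger_gap: 0.618
grip_force: 33.7
```

Request:
carry_out(rows=[255,0.18,0,0,0,255,0.36,0,0,0,255,0.54,0.01,0,0,255,0.72,0.02,0,0,255,0.9,0.02,0,0])

```text
clock: 11.93
tcp_pos: [0.5577, -0.1223, 0.1248]
orientation: [-0.0, 0.668, 0.744, 0.0]
contact_force: [0.8, 1.2, -1.6]
finger_gap: 0.617
grip_force: 33.7
```

Request:
carry_out(rows=[255,0.18,0,0,0,255,0.36,0,0,0,255,0.54,0,0,0,255,0.72,0,0,0,255,0.9,0,0,0])

```text
clock: 12.35
tcp_pos: [0.5382, 0.0566, 0.1249]
orientation: [-0.0, 0.668, 0.744, -0.0]
contact_force: [1.4, 0.2, -1.1]
finger_gap: 0.616
grip_force: 33.7
```

```bash
python3 go.py .005 .140 .0605
```

```text
t 12.35 bar [0.0028 0.0232] z 0.1249 F [ 1.4  0.1 -1.1] gap 0.616 q [ 0.    0.1   1.52 -0.    1.52 -0.11]
phi 96.13
shift [0.584 0.013 0.322] yaw 0.002
```

Request:
carry_out(rows=[255,0.18,0,0,0,255,0.36,0.01,0,0,255,0.5,0.01,0,0,255,0.585,0.01,0,0,255,0.585,0.01,0.1,0])

```text
clock: 12.77
tcp_pos: [0.5304, 0.176, 0.1091]
orientation: [0.002, 0.666, 0.746, 0.004]
contact_force: [1.7, -1.2, -0.8]
finger_gap: 0.617
grip_force: 33.7
```

Request:
carry_out(rows=[255,0,0,0.06,0,255,0,0,0.12,0,255,0,0,0.16,0,255,0,0,0.18,0,255,0,0,0.18,0])

```text
clock: 13.18
tcp_pos: [0.5276, 0.1706, 0.0674]
orientation: [-0.001, 0.669, 0.744, -0.001]
contact_force: [0.3, -0.3, -0.7]
finger_gap: 0.617
grip_force: 33.7
```

```bash
python3 go.py .005 .140 .060; python3 bd.py 5
```

```text
t 13.18 bar [0.004  0.1377] z 0.0674 F [ 0.2 -0.3 -0.7] gap 0.617 q [ 0.21  0.17  1.56 -0.    1.42  0.1 ]
phi 96.07
shift [0.012 0.005 0.037] yaw 0.002
t 13.18 bar [0.004  0.1377] z 0.0674 F [ 0.2 -0.3 -0.7] gap 0.617 q [ 0.21  0.17  1.56 -0.    1.42  0.1 ]
phi 96.07
scene [367 173  26  21 263] [-274.3  -27. ] [115.5  41.1] 10.9
scene [311 216  49  39 748] [-45.3  54.8] [156.6 100.9] 8.9
scene [317 252  52  35 793] [  6.2 140.8] [110.8 101.6] 0.5
top [ 182  125   79  126 4717] [-19.2 193.7] [213.6 346. ] 84.5
top [217 185  15  23 287] [-43.8 188. ] [38.3 60.6] 84.1
```

Request:
carry_out(rows=[255,0.01,0.005,0.015,0,255,0.01,0.005,0.03,0,255,0.01,0.005,0.035,0,255,0.01,0.005,0.035,0])

```text
clock: 13.62
tcp_pos: [0.529, 0.1736, 0.0619]
orientation: [-0.0, 0.668, 0.744, -0.0]
contact_force: [-0.0, -0.6, -0.6]
finger_gap: 0.615
grip_force: 33.7
```

```bash
python3 go.py .005 .140 .0593
```

```text
t 13.62 bar [0.0058 0.1405] z 0.0619 F [-0.1 -0.6 -0.6] gap 0.615 q [ 0.22  0.17  1.56 -0.    1.4   0.11]
phi 96.14
shift [-0.003 -0.004  0.013] yaw 0.002
```

Request:
carry_out(rows=[255,0,0,0.008,0,255,0,0,0.013,0,255,0,0,0.013,0,255,0,0,0.013,0])

```text
clock: 13.95
tcp_pos: [0.5292, 0.1736, 0.0595]
orientation: [0.0, 0.668, 0.744, -0.0]
contact_force: [0.1, -1.0, -1.6]
finger_gap: 0.62
grip_force: 33.7
```

```bash
python3 go.py .005 .140 .0593
```

```text
t 13.95 bar [0.0059 0.1405] z 0.0595 F [-0.  -1.  -1.6] gap 0.62 q [ 0.22  0.18  1.57 -0.    1.4   0.11]
phi 96.14
shift [-0.003 -0.004  0.001] yaw 0.002
```

Request:
carry_out(rows=[255,0,0,0.004,0,255,0,0,0.004,0,200,0,0,0.004,0,120,0,0,0.004,0,60,0,0,0.004,0])

```text
clock: 14.37
tcp_pos: [0.5295, 0.1737, 0.059]
orientation: [0.0, 0.668, 0.744, 0.0]
contact_force: [-0.4, -0.5, 0.5]
finger_gap: 0.657
grip_force: 0.0
```

Request:
carry_out(rows=[0,0,0,0,0,0,0,0,0,0,0,0,0,0,0,0,0,0,-0.1,0,0,0,0,-0.3,0])

```text
clock: 14.78
tcp_pos: [0.5251, 0.1726, 0.1128]
orientation: [-0.004, 0.668, 0.744, -0.005]
contact_force: [0.3, -0.5, -0.5]
finger_gap: 0.987
grip_force: 0.0
```

Request:
carry_out(rows=[0,0,0,-0.15,0,0,0,0,-0.3,0,0,0,0,-0.35,0])

```text
clock: 15.03
tcp_pos: [0.5314, 0.1741, 0.1943]
orientation: [0.003, 0.668, 0.744, 0.004]
contact_force: [1.2, -0.6, 0.6]
finger_gap: 1.001
grip_force: 0.0
```

```bash
python3 go.py .005 .140 .12
python3 - <<'E'
from h import *
b=ctrl.camera('scene')[150:350,200:500];t=ctrl.camera('top');cv2.imwrite('pics/t6.png',t[:,:,::-1])
cv2.imwrite('pics/cup1.png',cv2.resize(b,(780,520),interpolation=cv2.INTER_CUBIC)[:,:,::-1])
E
```

```text
t 15.03 bar [0.0082 0.1408] z 0.1943 F [ 1.1 -0.7  0.6] gap 1.001 q [ 0.22  0.1   1.38 -0.    1.65  0.11]
phi 96.14
shift [-0.004 -0.019  0.371] yaw 0.002
```

View pics/cup1.png

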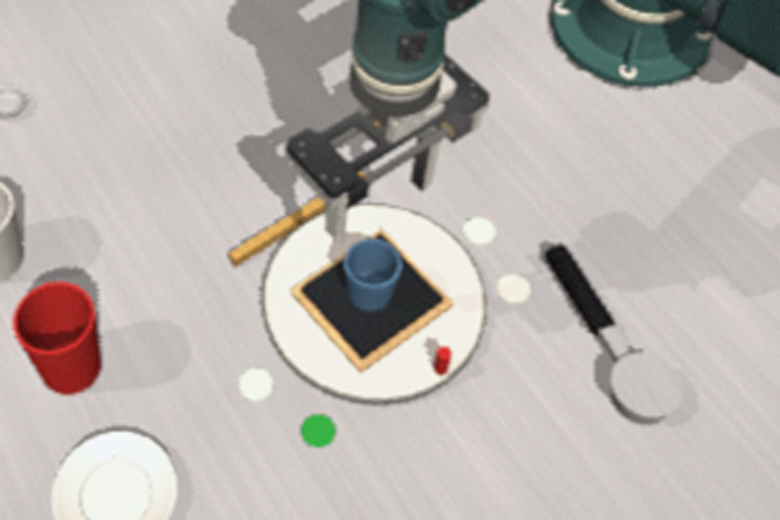

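The cup stands upright in the middle of the slate-up board; the peg (443,360 in the crop) has not moved. Now I straddle the peg.

Request:
carry_out(rows=[163,0.2,-0.02,0,0,163,0.4,-0.03,0,0,163,0.53,-0.03,0.1,0,163,0.53,-0.03,0.3,0,163,0.53,-0.03,0.45,0])

```text
clock: 15.55
tcp_pos: [0.5096, 0.2794, 0.0938]
orientation: [-0.001, 0.667, 0.745, -0.002]
contact_force: [-0.3, -0.3, -1.3]
finger_gap: 0.683
grip_force: 0.0
```

Request:
carry_out(rows=[163,0,0,0,0,163,0,0,0,0])

```text
clock: 15.72
tcp_pos: [0.509, 0.2772, 0.094]
orientation: [-0.002, 0.668, 0.744, -0.004]
contact_force: [-0.0, 0.3, 0.5]
finger_gap: 0.538
grip_force: 0.0
```

```bash
python3 go.py 0 .248 .03
python3 - <<'E'
from h import *
from go import B,M
for n in('scene','top'):
    p=ctrl.camera_params(n);im=ctrl.camera(n)
    u=px(p,np.array([*(B+M.T@np.array([0,.248])),.045]))[0].astype(int)
    try:
        m,c,s=blob(im,(0,120,50),(8,255,255),(u[0]-20,u[1]-20,u[0]+20,u[1]+20));print(n,s,(M@(w(p,c,.04)[0]-B)).round(4))
    except Exception as e: print(n,'hidden')
E
```

```text
t 15.72 bar [-0.0035  0.2457] z 0.094 F [0.  0.3 0.5] gap 0.538 q [ 0.4   0.21  1.46 -0.    1.49  0.29]
phi 96.15
shift [0.012 0.02  0.32 ] yaw 0.003
t 15.72 bar [-0.0035  0.2457] z 0.094 F [0.  0.3 0.5] gap 0.538 q [ 0.4   0.21  1.46 -0.    1.49  0.29]
phi 96.15
scene [367 284   6  10  48] [2.00e-04 2.46e-01]
top [196 180   9   6  32] [0.0003 0.2487]
```

Request:
carry_out(rows=[163,0.012,0.018,0,0,163,0.012,0.018,0.08,0,163,0.012,0.018,0.16,0,163,0.012,0.018,0.24,0,163,0.012,0.018,0.3,0])

```text
clock: 16.23
tcp_pos: [0.5167, 0.2814, 0.0398]
orientation: [0.001, 0.668, 0.744, 0.002]
contact_force: [0.4, -0.9, 0.7]
finger_gap: 0.364
grip_force: 0.0
```

Request:
carry_out(rows=[163,0,0,0,0,163,0,0,0,0])

```text
clock: 16.4
tcp_pos: [0.5157, 0.2812, 0.0393]
orientation: [0.0, 0.668, 0.744, 0.0]
contact_force: [-0.3, -0.2, 0.1]
finger_gap: 0.36
grip_force: 0.0
```

```bash
python3 go.py 0 .248 .032
```

```text
t 16.4 bar [0.0036 0.2489] z 0.0393 F [-0.3 -0.1  0.1] gap 0.36 q [ 0.4   0.26  1.51 -0.    1.37  0.3 ]
phi 96.12
shift [-0.004 -0.018  0.036] yaw 0.002
```

Request:
carry_out(rows=[163,-0.005,0.02,0.02,0.044,163,-0.009,0.057,0.03,0.089,163,-0.016,0.094,0.03,0.133,163,-0.025,0.131,0.03,0.178,163,-0.037,0.167,0.03,0.222])

```text
clock: 16.82
tcp_pos: [0.5494, 0.278, 0.0343]
orientation: [-0.0, 0.788, 0.616, 0.0]
contact_force: [-2.0, -0.1, -0.2]
finger_gap: 0.365
grip_force: 0.8
```

Request:
carry_out(rows=[163,-0.001,0.038,0,0.044,163,-0.005,0.075,0,0.089,163,-0.012,0.112,0,0.133,163,-0.021,0.149,0,0.178,163,-0.033,0.185,0,0.222])

```text
clock: 17.23
tcp_pos: [0.5843, 0.263, 0.0349]
orientation: [-0.001, 0.883, 0.469, 0.001]
contact_force: [-3.9, 1.3, 1.8]
finger_gap: 0.361
grip_force: 1.6
```

```bash
python3 go.py .0694 .2227 .034 55.92
```

```text
t 17.23 bar [0.0699 0.2237] z 0.0349 F [-3.8  1.7  1.8] gap 0.361 q [0.33 0.37 1.37 0.   1.4  0.93]
phi 55.99
shift [-0.006  0.001  0.005] yaw 0.001
```

On the arc at 40° with a push of about 4 N. I continue to 64°, which allows for the slack.

Request:
carry_out(rows=[163,-0.003,0.038,0,0.044,163,-0.008,0.075,0,0.089,163,-0.014,0.112,0,0.133,163,-0.023,0.149,0,0.178,163,-0.035,0.185,0,0.222])

```text
clock: 17.65
tcp_pos: [0.6121, 0.2359, 0.035]
orientation: [0.0, 0.951, 0.309, 0.002]
contact_force: [0.1, -0.1, 0.2]
finger_gap: 0.358
grip_force: 0.0
```

Request:
carry_out(rows=[163,-0.001,0.02,0,0.022,163,-0.001,0.038,0,0.044,163,-0.001,0.038,0,0.044,163,-0.001,0.038,0,0.044])

```text
clock: 17.98
tcp_pos: [0.6158, 0.2296, 0.0344]
orientation: [-0.0, 0.961, 0.278, 0.001]
contact_force: [-0.4, 0.1, -0.3]
finger_gap: 0.362
grip_force: 0.0
```

```bash
cat > chk.py <<'E'
from h import *
from go import B,M
for n in('scene','top'):
    p=ctrl.camera_params(n);im=ctrl.camera(n);cv2.imwrite(f'pics/c{n}.png',im[:,:,::-1])
    u=px(p,np.array([*(B+M.T@np.array([.0935,.194])),.045]))[0].astype(int)
    try:
        m,c,s=blob(im,(0,120,50),(8,255,255),(u[0]-22,u[1]-22,u[0]+22,u[1]+22));q=M@(w(p,c,.042)[0]-B);print(n,s,q.round(4),'peg angle',np.degrees(np.arctan2(q[1]-.14,q[0])).round(1))
    except Exception as e: print(n,'peg hidden')
E
python3 go.py .0935 .194 .034 35.92; python3 chk.py
```

```text
t 17.98 bar [0.0979 0.1873] z 0.0344 F [-0.4  0.1 -0.3] gap 0.362 q [0.27 0.4  1.33 0.   1.41 1.28]
phi 32.26
shift [-0.005 -0.04   0.002] yaw -0.041
t 17.98 bar [0.0979 0.1873] z 0.0344 F [-0.4  0.1 -0.3] gap 0.362 q [0.27 0.4  1.33 0.   1.41 1.28]
phi 32.26
scene [327 288   5  11  42] [0.0951 0.1916] peg angle 28.5
top peg hidden
```

The peg sits at about 29–30°, which is the target click, with no force on it. I centre the fingers, lift clear and verify.

Request:
carry_out(rows=[163,0,-0.03,0,-0.03,163,0,-0.03,0,-0.03,163,0,-0.03,-0.15,-0.03,163,0,-0.03,-0.35,-0.03,163,0,-0.03,-0.55,-0.03])

```text
clock: 18.5
tcp_pos: [0.6102, 0.2343, 0.1422]
orientation: [0.0, 0.954, 0.3, -0.002]
contact_force: [0.5, 0.5, -0.1]
finger_gap: 0.364
grip_force: 0.0
```

Request:
carry_out(rows=[163,0.2,0,-0.2,0,163,0.4,0,-0.35,0,163,0.4,0,-0.35,0,163,0.4,0,-0.35,0,163,0.4,0,-0.35,0])

```text
clock: 18.92
tcp_pos: [0.6774, 0.2807, 0.2127]
orientation: [0.0, 0.954, 0.3, 0.0]
contact_force: [-0.3, 0.3, -0.8]
finger_gap: 0.359
grip_force: 0.0
```

```bash
python3 go.py; python3 chk.py; python3 bd.py 7 | grep -v ^t
python3 - <<'E'
import cv2
a=cv2.imread('pics/cscene.png')[150:350,180:480];cv2.imwrite('pics/fin.png',cv2.resize(a,(780,520),interpolation=cv2.INTER_CUBIC))
E
```

```text
t 18.92 bar [0.1644 0.2318] z 0.2127 F [-0.3  0.3 -0.8] gap 0.359 q [ 0.32  0.52  0.82 -0.    1.81  1.28]
phi 34.95
t 18.92 bar [0.1644 0.2318] z 0.2127 F [-0.3  0.3 -0.8] gap 0.359 q [ 0.32  0.52  0.82 -0.    1.81  1.28]
phi 34.95
scene [328 289   5  10  25] [0.0948 0.1967] peg angle 30.9
top [213 143   8   7  35] [0.0949 0.1941] peg angle 29.7
phi 34.92
scene [296 195  66  48 832] [-63.2   3.3] [165.2 203.8] 58.4
scene [272 230  65  44 860] [80.2 51.2] [116.9 162.6] 28.4
scene [321 250  45  39 838] [ 13.2 154.8] [135.5  94.3] 28.8
```

View pics/fin.png

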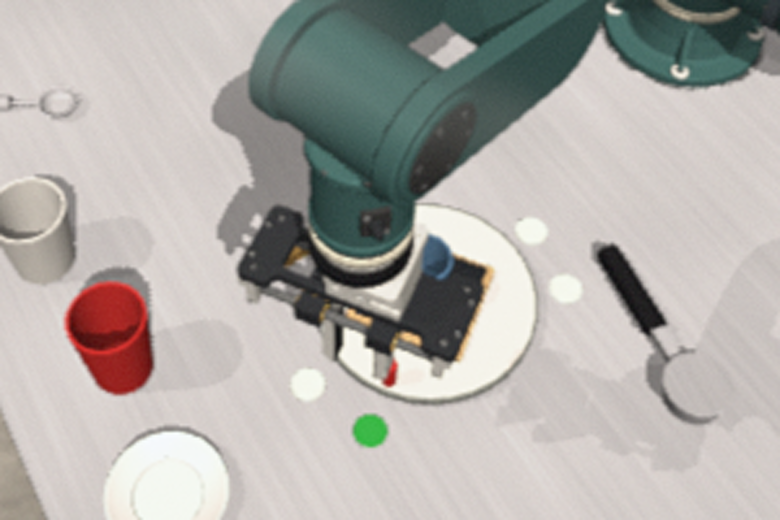

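The peg points at the green mark (measured 29.7–30.9°, target 30°). The cup is upright on the board, and the arm is clear of everything.

```bash
python3 -c "
from cell import ctrl
print(ctrl.sign_off())"
```

```text
the job is handed in; nothing more can be done
None
```

The job is handed in at about 19 s of the 72 s allowed: the board lies slate side up about 6 mm off the turntable's centre (measured before the swing; the gripper hid part of it afterwards), the blue cup stands upright on it, the peg is two clicks round at the green mark (measured 29.7–30.9° against 30°), and the robot is clear of everything; the sign-off gave no verdict.

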